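# Close a split heel mould on its dowels and hold it shut

### The arm

A 7-joint arm with a two-finger parallel gripper is mounted at the origin on the work surface. World frame = base frame: x ahead of the robot, y to its left, z up, the work surface at z = 0. Lengths are in m, angles in degrees, forces in N, time in s.
With the tool pointing down it reaches from about 0.35 to 0.775 m from the base axis. Payload 3.1 kg.
Tool frame: the origin (TCP) lies on the centre line of the jaws, within the pads' length; the fingertips stand 17 mm ahead of it and the grasp point (between the pads) lies 2 mm behind it (robot.tip_reach is the distance from the TCP to the fingertips, in m); z points along the fingers, y is the line along which they close (so a half turn about z gives the same grasp; the last joint's range is limited). The gripper opens to 85 mm and grips with 20 to 120 N. Pads are 22 mm wide; open, the fingers measure 114 mm over their backs; the gripper's body (76 mm by 85 mm) begins 54 mm behind the grasp point. The pads swing forward as they close: fully open they stand 13 mm farther back than shut.
Start: joints at [62.527, 17.813, 0.802, 86.603, -0.252, 75.585, -1.558], TCP at [0.233, -0.498, 0.248] pointing down, gripper open.
Joint ranges: [-154.91, 154.91], [-16.99, 109.72], [-72.82, 74.43], [7.12, 147.25], [-82.49, 262.49], [11.32, 116.49], [-174.64, 174.64]. Speed limits (degrees/s): [159.86, 159.86, 180, 180, 180, 180, 180].

### API

Orientations are given as [roll, pitch, yaw] about the fixed x, y, z axes, in that order (R = Rz(yaw) Ry(pitch) Rx(roll)).
In Python, from station import robot, fingers, vision, workorder, recognise gives the robot as it stands. Calls block until the motion is done:
- robot.move_to(position, orientation): joint-space move of the TCP to a pose.
- robot.line_to(position, orientation=None, velocity=0.15, f_stop=None): straight line of the TCP; orientation=None keeps the orientation; velocity is the mean speed in m/s. With f_stop (N) it stops when the force on the tool has changed by that much, and returns True; else False.
- robot.move_j(angles): joint-space move.
- fingers.gripper_to(opening, force=None): opening from 0.0 (shut) to 1.0 (fully open); force is the grip in N (None keeps the last); returns when the fingers have stopped.
- robot.pause(seconds).
- robot.inverse_kinematics(position, orientation): joint angles nearest the present ones, or None.
- vision.grab_frame(name): name is "scene" or "top"; returns the picture (384x512x3 uint8, red, green, blue); there is no depth.
- vision.calibration(name): a dict with "mtx" (3x3 intrinsics, pixels), "extrinsics" (4x4, takes a point from world to camera coordinates). Camera axes: x right, y up, looking along -z (the intrinsics and any distortion apply to the point x, -y, -z); pixel columns grow to the right and rows downward; lengths in m; the calibration is good to about 2 mm. A picture is of the moment at which its call begins. calibration takes no time and is no camera call.
A pose or a line that the arm cannot do raises robot.PlanningError and nothing moves.
- workorder.close_job(): hands the job in; it is judged then, once.
Trained networks look in the newest picture that a camera, given by its name, has taken for a name from the list of things; names that differ only in an ending like _2 or _b are one class to them, and where a whole thing is asked for, a point or a joint stands for the part that bears it (a point fixed in the world has none). Each returns a list of dicts, best first, with "p" (0 to 1); they miss things now and then, are a little off and sometimes report something else, mostly with a low value. They report only what shows in the picture. A call takes as long as a camera call. They do not tell look-alikes from the thing itself.
- recognise(label, camera): "rect" ([centre column, centre row, width, height] in pixels, round what is visible of it).
Readings, each from a call of its own:
- robot.current_time_s(): time.
- robot.current_joint_positions(): joint angles.
- robot.current_dq(): joint speeds.
- robot.current_joint_torque(): joint torques, N m.
- robot.current_tool_pos(): TCP position.
- robot.current_eef_rot(): TCP orientation.
- robot.current_contact_force(): force on the tool from outside, world axes, zero at the start.
- robot.current_torque(): the same for the moment, N m.
- robot.current_finger_gap(): opening from 0.0 (shut) to 1.0 (fully open).
- robot.current_gripper_force(): force on a finger pad.
Only numpy, scipy, OpenCV 4.12 (cv2) and the standard library are available. Lean on these libraries where they do the work, as an engineer would, in place of code of your own. Each camera call takes 0.05 s, during which the arm holds its last target. There are 200 camera calls.

### The job

Take the plain steel dowel out of the wooden rack, stand it fully home in the empty socket of the mould's lower half and let go of it. Then set the upper half of the mould on the two dowels the matching way round, big hole over the thick dowel, and press it down against the spring ejector until the two halves meet with no gap; finish while still holding it pressed shut, without letting go. Leave the other tools and things on the bench where they are.

Things in the scene. Friction and masses are not known exactly. Their poses are not given: they have to be found in the camera images.
- mould_lower: lower half of the aluminium mould, screwed to the bench: block 130 (x) x 66 (y) x 44 mm tall on a dark foot plate 160 x 90 x 8 mm. Origin: centre of the underside, on the bench; z up. Its flat top is the parting face; in the middle of it a round spring ejector (36 mm across) stands 6 mm proud. A tab 24 mm wide sticks out 14 mm from the +x end, the end with the empty socket
- face (a point): centre of the lower half's parting face, 44 mm above the bench; axes as the lower half
- socket (a point): centre of the mouth of the empty socket, in the plane of the parting face, 45 mm towards +x of its centre: 13.2 mm diameter, 34 mm deep, vertical
- post (a point): foot of the fixed steel dowel, on its axis, in the plane of the parting face, 45 mm towards -x of its centre. This dowel has 16 mm diameter and stands 36 mm proud of the face; its top 4 mm taper in to 8 mm
- ejector (a joint): travel of the spring ejector disc in m: 0 = fully up, 6 mm proud of the parting face; 0.006 = pushed flush. It needs 9 N to start moving and 14.4 N to be flush, of which the upper half's own weight gives 4 to 6 N: weight alone does not close the mould, and it springs open if let go
- mould_upper: loose upper half, aluminium, about 0.5 kg, lying right way up on the bench: block 130 (x) x 66 (y) x 28 mm tall, centred on top a grip rib 50 (x) x 22 (y) x 32 mm tall (rib top 60 mm above the underside). Origin: centre of the underside; z up. A tab 24 mm wide sticks out 14 mm from the +x end, above the lower half's tab when matched. Closed, its origin lies at face, axes parallel
- hole_big (a point): centre, at the underside, of the upper half's vertical through hole of 18.5 mm, 45 mm towards its -x; it goes over the fixed 16 mm dowel, which then shows 8 mm above the block
- hole_small (a point): centre, at the underside, of the upper half's vertical through hole of 14.5 mm, 45 mm towards its +x; it goes over the loose 12 mm dowel, which then shows 8 mm above the block
- dowel: loose steel dowel, a plain round pin 12 mm diameter, 70 mm long, 62 g, both ends tapered, standing upright in one of the rack's three holes. Origin: centre of its lower end; z up along it. In the rack its lower end is 6 mm above the bench and 46 mm show above the rack; fully home in the socket its lower end is 34 mm below the parting face and 36 mm show
- rack: wooden block fixed to the bench, on the other side of the lower half from the upper half: 150 (x) x 50 (y) x 30 mm tall; origin: centre of the underside. Three square holes, 13.5 mm wide and 24 mm deep, in a row along its x at -50, 0 and +50 mm hold the dowel, the awl and the punch, in any order; none stands more than 58 mm above the rack
- awl: wooden-handled awl standing in the rack, 12 mm shank, bulging handle 28 mm wide, 82 mm long; not needed
- punch: dark steel punch standing in the rack, 12 mm shank and a 20 mm wide collar-like head, 58 mm long; not needed
- jar: amber jar with steel lid, 56 mm across, 55 mm tall, on the bench on the robot's side of the mould; not needed
- heel_block: wooden heel block about 60 x 55 x 45 mm; not needed
Things that resemble listed ones, but are neither listed nor needed, are in the scene too. Leave any purple look-alike of the mould_upper alone.

How it is judged:
By the outcome, as a careful person would: the job done as asked, in the order asked, and still so for the second after the job is handed in, while the arm keeps its last pose, push and grip.
It also fails if it takes over 72 s, if anything falls off the work surface, if the arm or the gripper's body presses on something with over 40 N, if the wrist force passes 120 N, or if a joint passes its speed limit or range.

## Working session

There is one attempt and no reset: what is moved stays moved. The work goes in short steps, each a Python script; the robot and the scene stay as the last script left them, time stands still between calls to the robot, and variables do not carry over. Pictures are saved under pics/ and viewed, at most 10 in all, crops included, and the job is handed in when it is done.

```bash
ls; mkdir -p pics
python3 - <<'E'
from station import robot, fingers, vision, workorder, recognise
import cv2,numpy as np
for n in ("scene","top"):
    im=vision.grab_frame(n); cv2.imwrite(f"pics/{n}0.png",im[:,:,::-1])
    c=vision.calibration(n); print(n,np.round(c["mtx"],1).tolist(),np.round(c["extrinsics"],4).tolist(),[k for k in c])
    for l in ["mould_lower","mould_upper","dowel","rack","awl","punch","jar","heel_block","socket","post","hole_big","hole_small","ejector"]:
        print(l,[(np.round(d["rect"],1).tolist(),round(d["p"],2)) for d in recognise(l,n)])
print(robot.current_time_s())
E
```

```text
pics
scene [[464.3, 0.0, 248.9], [0.0, 464.3, 191.1], [0.0, 0.0, 1.0]] [[0.859, 0.512, -0.0028, -0.5069], [-0.3972, 0.6698, 0.6274, 0.179], [0.3231, -0.5378, 0.7787, -1.3722], [0.0, 0.0, 0.0, 1.0]] ['mtx', 'extrinsics']
mould_lower [([258.4, 205.7, 65.6, 38.6], 0.91)]
mould_upper [([245.3, 102.2, 24.1, 38.6], 0.98), ([144.5, 213.8, 60.2, 47.6], 0.85), ([231.0, 147.9, 55.3, 38.0], 0.83), ([291.4, 133.0, 56.7, 29.4], 0.59)]
dowel []
rack [([142.2, 276.1, 69.6, 46.1], 0.88), ([293.9, 133.5, 53.3, 31.4], 0.41)]
awl [([117.8, 255.1, 15.6, 23.1], 0.74)]
punch [([139.6, 269.4, 12.3, 14.4], 0.46), ([292.1, 132.7, 53.2, 30.5], 0.46)]
jar [([185.2, 173.6, 18.8, 28.8], 0.86)]
heel_block [([295.3, 268.5, 25.0, 33.2], 0.95), ([293.2, 134.2, 52.3, 30.3], 0.59)]
socket [([261.1, 207.6, 65.5, 43.2], 0.6)]
post [([258.4, 204.4, 67.1, 40.0], 0.59)]
hole_big [([292.9, 132.4, 55.1, 37.2], 0.9), ([244.0, 101.0, 30.2, 37.6], 0.86), ([145.6, 212.1, 54.1, 47.4], 0.7), ([230.8, 145.9, 51.2, 33.1], 0.61), ([260.2, 204.8, 67.9, 41.3], 0.33)]
hole_small [([147.2, 214.3, 53.5, 52.3], 0.94), ([229.7, 149.2, 50.0,
[... 622 characters left out ...]
0.16)]
rack [([284.7, 126.7, 25.8, 27.8], 0.24)]
awl []
punch [([357.6, 215.6, 8.0, 7.0], 0.6), ([248.2, 182.4, 52.4, 58.6], 0.27)]
jar [([256.0, 252.3, 15.2, 17.2], 0.85)]
heel_block [([284.0, 127.5, 23.7, 31.0], 0.89)]
socket [([248.1, 180.8, 49.8, 56.6], 0.56)]
post [([247.4, 182.2, 45.9, 53.7], 0.83)]
hole_big [([157.2, 198.1, 22.4, 48.1], 0.98), ([308.1, 256.9, 30.5, 47.5], 0.74), ([142.8, 266.2, 47.5, 46.8], 0.62), ([204.1, 237.8, 30.6, 52.6], 0.56), ([284.5, 126.5, 27.2, 24.9], 0.3)]
hole_small [([139.7, 264.8, 48.8, 44.2], 0.97), ([308.8, 255.9, 29.1, 53.5], 0.96), ([158.6, 198.8, 26.1, 43.2], 0.79), ([202.1, 239.9, 34.5, 50.9], 0.58)]
ejector [([246.8, 179.3, 13.9, 14.2], 0.53)]
1.4
```

Run:
```python
import cv2
a=cv2.imread("pics/top0.png")[90:300,100:380]; cv2.imwrite("pics/topc.png",cv2.resize(a,(800,600),interpolation=cv2.INTER_CUBIC))
a=cv2.imread("pics/scene0.png")[70:320,80:330]; cv2.imwrite("pics/scenec.png",cv2.resize(a,(600,600),interpolation=cv2.INTER_CUBIC))
```

```text
(no output)
```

View pics/topc.png

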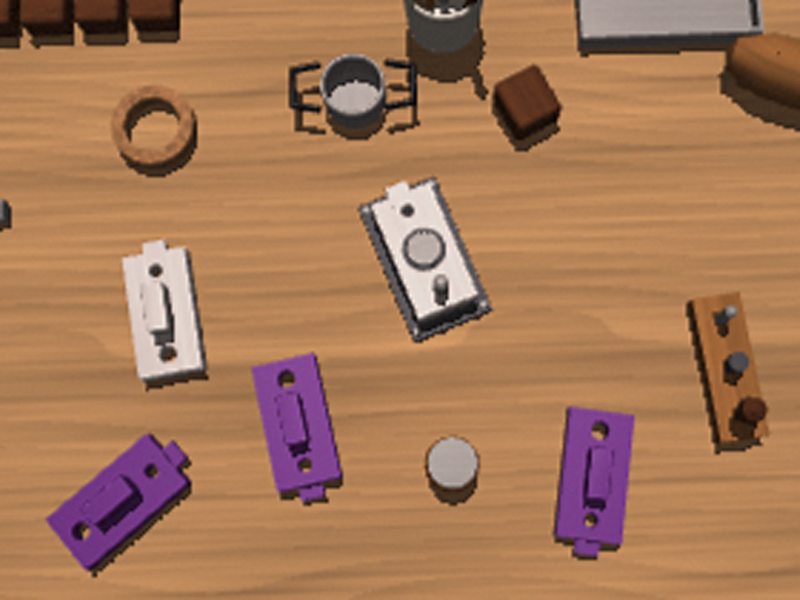

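View pics/scenec.png

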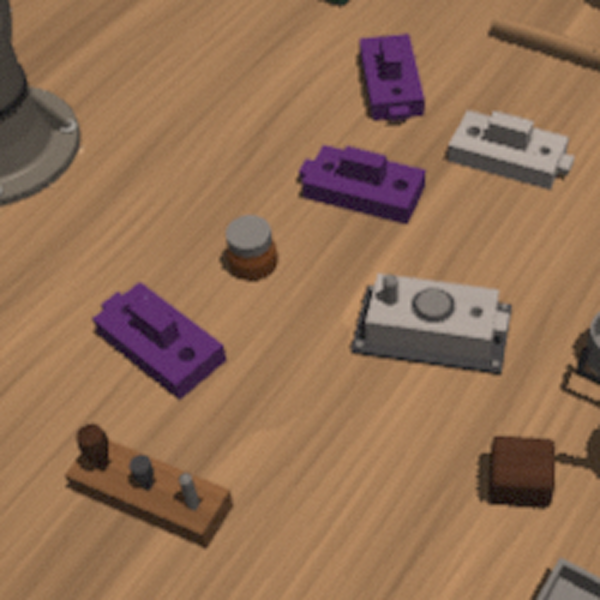

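The top crop shows the lower half at crop (425,250). Its socket is at (407,210), its tab is up-left, and its post is at (443,285). The white upper half is at (162,312) with its tab up. In the rack, the dowel is farthest from the robot at (730,315), then the punch (737,362) and the awl (752,408). Next I fit the poses by silhouette.

```bash
cat > h.py <<'E'
from station import robot, fingers, vision, workorder, recognise
import numpy as np, cv2
from scipy.optimize import minimize
CAL={n:vision.calibration(n) for n in("scene","top")}
def proj(P,n):
    c=CAL[n];q=np.c_[P,np.ones(len(P))]@np.array(c["extrinsics"])[:3].T
    q=q*[1,-1,-1];p=q@np.array(c["mtx"]).T
    return p[:,:2]/p[:,2:]
def box(x0,x1,y0,y1,z0,z1): return np.array([[x,y,z] for x in(x0,x1) for y in(y0,y1) for z in(z0,z1)],float)/1000
def cyl(x,y,r,z0,z1,r1=None,zt=None):
    t=np.linspace(0,2*np.pi,24,endpoint=False);L=[(r,z0),(r,zt or z1),(r1 or r,z1)]
    return np.array([[x+R*np.cos(a),y+R*np.sin(a),z] for R,z in L for a in t])/1000
LOWER=[box(-80,80,-45,45,0,8),box(-65,65,-33,33,0,44),box(64,79,-12,12,20,44),cyl(-45,0,8,44,80,4,76)]
UPPER=[box(-65,65,-33,33,0,28),box(64,79,-12,12,14,28),box(-25,25,-11,11,28,60)]
DOWEL=[cyl(0,0,6,30,76,4,73)]
S=8
def place(parts,v):
    c,s=np.cos(v[2]),np.sin(v[2]);R=np.array([[c,-s,0],[s,c,0],[0,0,1]])
    return [p@R.T+[v[0],v[1],0] for p in parts]
def render(parts,v,n,win):
    x0,y0,w,h=win;m=np.zeros((h*S,w*S),np.uint8)
    for p in place(parts,v):
        q=((proj(p,n)-[x0-.5,y0-.5])*S-.5)
        cv2.fillConvexPoly(m,cv2.convexHull(np.round(q*16).astype(np.int32)),255,shift=4)
    return cv2.resize(m,(w,h),interpolation=cv2.INTER_AREA)/255.
def grey(im,lo=.22,hi=.30):
    f=im.astype(float);s=(f.max(2)-f.min(2))/np.maximum(f.max(2),1)
    return np.clip((hi-s)/(hi-lo),0,1)
def fit(parts,v0,masks,cams,yaw=True,pad=6):
    W={}
    for n in cams:
        q=np.vstack([proj(p,n) for p in place(parts,v0)]);a=np.floor(q.min(0)).astype(int)-pad;b=np.ceil(q.max(0)).astype(int)+pad
        W[n]=(*a,*(b-a))
    def cost(u):
        v=[u[0]/1000,u[1]/1000,np.radians(u[2]) if yaw else v0[2]];e=0
        for n in cams:
            x,y,w,h=W[n];e+=np.abs(render(parts,v,n,W[n])-masks[n][y:y+h,x:x+w]).sum()
        return e
    u0=[v0[0]*1000,v0[1]*1000]+([np.degrees(v0[2])] if yaw else [])
    for d in(12,3):
        sim=np.vstack([u0]+[np.array(u0)+d*np.eye(len(u0))[i] for i in range(len(u0))])
        r=minimize(cost,u0,method="Nelder-Mead",options=dict(initial_simplex=sim,xatol=.02,fatol=.02));u0=r.x
    return np.round(r.x,2),round(r.fun,1)
def back(px,n,z):
    c=CAL[n];E=np.array(c["extrinsics"]);d=np.linalg.inv(c["mtx"])@[*px,1];d=E[:3,:3].T@(d*[1,-1,-1]);o=-E[:3,:3].T@E[:3,3]
    return o+d*(z-o[2])/d[2]
E
cat > fit0.py <<'E'
from h import *
ims={n:cv2.imread(f"pics/{n}0.png")[:,:,::-1] for n in("scene","top")}
M={n:grey(i) for n,i in ims.items()}
cr=lambda x,y:(100+x/2.857,90+y/2.857)
a=back(cr(407,210),"top",.044);b=back(cr(443,283),"top",.08);print("socket,posttop",a,b,np.linalg.norm((a-b)[:2]))
c=(a+b)/2;yl=np.arctan2(*(a-b)[1::-1])
u=back(cr(156,271),"top",.028);w=back(cr(168,354),"top",.028);print(u,w,np.linalg.norm((u-w)[:2]))
d=back(cr(731,312),"top",.076);print("dowel",d, back(cr(737,360),"top",.064))
for cams in(("scene","top"),("scene",),("top",)):
    print(cams)
    print(" lower",fit(LOWER,[c[0],c[1],yl],M,cams))
    print(" upper",fit(UPPER,[*((u+w)/2)[:2],np.arctan2(*(u-w)[1::-1])],M,cams))
    print(" dowel",fit(DOWEL,[d[0],d[1],0],M,cams,False,2))
rows=[]
for n in ims: 
    x=np.vstack([ims[n],np.repeat(M[n][:,:,None]*255,3,2).astype(np.uint8)]) 
    rows.append(x)
m=M["top"][90:300,100:380];cv2.imwrite("pics/mask.png",cv2.resize(np.hstack([m,M["scene"][70:280,80:360]])*255,(800,300)))
E
python3 fit0.py
```

```text
socket,posttop [0.64630359 0.04344818 0.044     ] [0.55951882 0.00926619 0.08      ] 0.09327381498243362
[0.59418012 0.30881651 0.028     ] [0.50586471 0.29506086 0.028     ] 0.08938025307957098
dowel [ 0.52057762 -0.27566118  0.076     ] [ 0.47399653 -0.28054682  0.064     ]
('scene', 'top')
 lower (array([604.71,  28.94,  20.45]), np.float64(172.0))
 upper (array([551.96, 304.19,   8.6 ]), np.float64(125.7))
 dowel (array([ 524.02, -275.75]), np.float64(22.6))
('scene',)
 lower (array([604.74,  30.16,  20.38]), np.float64(99.1))
 upper (array([551.81, 304.73,   7.93]), np.float64(56.5))
 dowel (array([ 524.36, -275.9 ]), np.float64(12.0))
('top',)
 lower (array([604.31,  28.39,  20.75]), np.float64(62.6))
 upper (array([551.89, 304.02,   8.92]), np.float64(67.5))
 dowel (array([ 522.91, -275.82]), np.float64(8.6))[ WARN:0@0.443] global loadsave.cpp:1063 imwrite_ Unsupported depth image for selected encoder is fallbacked to CV_8U.
```

View pics/mask.png

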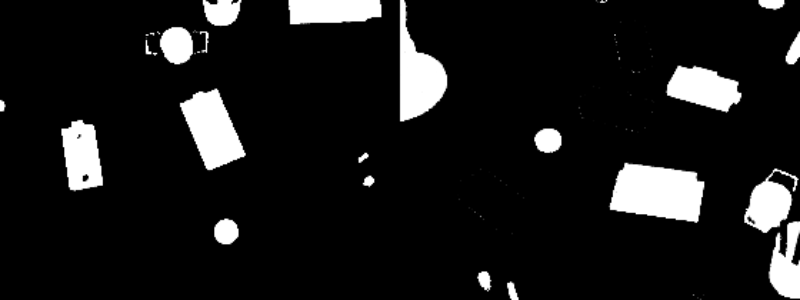

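The mask shows both mould halves as clean silhouettes, and the two cameras agree to about 1.5 mm. I'll go for the dowel now.

Run:
```python
from h import *
print(robot.current_eef_rot())
for y in(8.5,188.5):
    print(y,[np.round(robot.inverse_kinematics(p,[180,0,y+d]),0).tolist() for p,d in(([.524,-.276,.06],0),([.647,.0446,.06],12),([.552,.304,.05],0))])
R=[180,0,8.5]
fingers.gripper_to(.5,40)
robot.move_to([.524,-.2758,.16],R)
robot.line_to([.524,-.2758,.059],velocity=.12,f_stop=10)
print(robot.current_tool_pos(),robot.current_contact_force())
fingers.gripper_to(0,40)
print("grip",robot.current_finger_gap(),robot.current_gripper_force(),robot.current_contact_force())
print("stop",robot.line_to([.524,-.2758,.165],velocity=.12))
print(robot.current_tool_pos(),robot.current_contact_force(),robot.current_time_s())
```

```text
[-1.79999879e+02  4.83730400e-04  2.50913554e+01]
8.5 [[31.0, 32.0, -7.0, 93.0, 4.0, 55.0, -59.0], [10.0, 40.0, -24.0, 83.0, 18.0, 61.0, -88.0], [-6.0, 42.0, -38.0, 86.0, 28.0, 61.0, -132.0]]
188.5 [[48.0, 36.0, -32.0, 92.0, 22.0, 58.0, 108.0], [19.0, 44.0, -41.0, 82.0, 30.0, 65.0, 84.0], [6.0, 54.0, -63.0, 86.0, 49.0, 72.0, 34.0]]
[ 0.52470873 -0.27628252  0.05990808] [-0.36757473 -0.58996933 -0.6106052 ]
grip 0.12511712610540301 39.112652940675616 [-1.03768569  2.21882072  4.61173102]
stop False
[ 0.52322392 -0.27556545  0.16389864] [ 0.4937273   0.42428317 -0.83187516] 5.7083
```

Run:
```python
from h import *
R=[180,0,20.45]
robot.move_to([.6469,.0447,.165],R)
robot.line_to([.6469,.0447,.107],velocity=.12)
robot.pause(.3)
print(robot.current_tool_pos(),robot.current_eef_rot(),robot.current_contact_force(),robot.current_time_s())
for n in("scene","top"):
    im=vision.grab_frame(n);cv2.imwrite(f"pics/{n}1.png",im[:,:,::-1])
    p=proj(np.array([[.6469,.0447,.044],[.6469,.0447,.054]]),n);print(n,p)
    x,y=p[0].astype(int);c=im[y-45:y+35,x-50:x+50,::-1]
    cv2.imwrite(f"pics/{n}1c.png",cv2.resize(c,(400,320),interpolation=cv2.INTER_CUBIC))
cv2.imwrite("pics/h1.png",np.hstack([cv2.imread(f"pics/{n}1c.png") for n in("scene","top")]))
```

```text
[0.6474451  0.04480013 0.10791232] [ 1.79973429e+02 -8.90097364e-02  2.04525632e+01] [ 0.4291399  -0.05153181 -0.74581426] 7.9333
scene [[277.69222495 199.29391692]
 [277.87706942 196.80615651]]
top [[242.03177558 163.32573041]
 [241.93978311 162.41099544]]
```

View pics/h1.png

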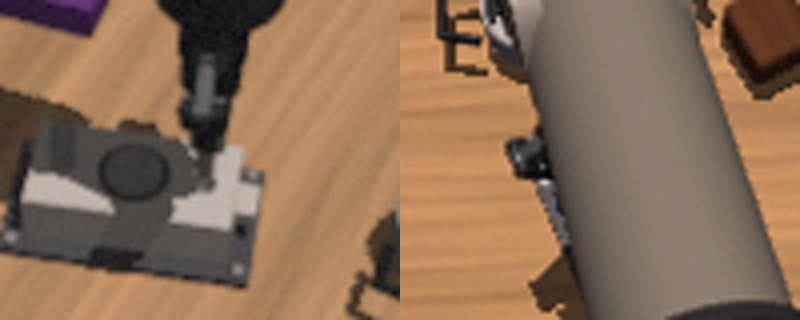

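The scene view shows the dowel above the socket area. In the top view the arm hides it, so I'll insert by feel.

Run:
```python
from h import *
P=[.6469,.0447]
s=robot.line_to([*P,.063],velocity=.03,f_stop=8)
print(s,robot.current_tool_pos(),robot.current_contact_force(),robot.current_finger_gap(),robot.current_time_s())
```

```text
False [0.6474792  0.04556467 0.06389764] [1.80217236 3.94578188 5.59324316] 0.12608765751456077 9.65
```

Run:
```python
from h import *
P=[.6469,.0447]
s=robot.line_to([*P,.058],velocity=.03,f_stop=12)
print(s,robot.current_tool_pos(),robot.current_contact_force())
fingers.gripper_to(.4)
print(robot.current_contact_force())
robot.line_to([*P,.125],velocity=.15)
fingers.gripper_to(0,40)
s=robot.line_to([*P,.085],velocity=.03,f_stop=10)
print(s,robot.current_tool_pos(),robot.current_contact_force(),robot.current_finger_gap())
robot.line_to([*P,.16])
print(robot.current_time_s())
```

```text
True [0.6479067  0.04603557 0.06372145] [-0.88665534 -0.07502518  6.38876749]
[ 0.68984342 -0.28251782 -0.05649034]
True [0.64749629 0.04499577 0.096965  ] [ 0.3466606  -0.36427668  5.12766395] -0.0020788934702933165
12.7
```

Pressing on top made contact at 80 mm, so the dowel is fully home. Next I fetch the upper half.

Run:
```python
from h import *
R=[180,0,8.6];U=[.552,.3042]
robot.move_to([*U,.15],R) if not fingers.gripper_to(.5,80) else robot.move_to([*U,.15],R)
robot.line_to([*U,.047],velocity=.1,f_stop=10)
print(robot.current_tool_pos(),robot.current_contact_force())
fingers.gripper_to(0,80)
print("grip",robot.current_finger_gap(),robot.current_gripper_force(),robot.current_contact_force(),robot.current_tool_pos())
robot.line_to([*U,.19],velocity=.12)
R=[180,0,20.45];C=[.6047,.0289]
print(robot.current_contact_force(),robot.current_finger_gap())
robot.move_to([*C,.19],R)
robot.line_to([*C,.140],velocity=.1);robot.pause(.3)
print(robot.current_tool_pos(),robot.current_eef_rot(),robot.current_contact_force(),robot.current_time_s())
im=vision.grab_frame("scene");x,y=252,185
cv2.imwrite("pics/h2.png",cv2.resize(im[y-60:y+60,x-80:x+80,::-1],(640,480),interpolation=cv2.INTER_CUBIC))
```

```text
[0.55266314 0.30463969 0.04791289] [-0.822042   -0.39804011 -0.93644572]
grip 0.24509968519272568 79.28725719451904 [0.6875165  1.32217369 3.34119462] [0.55268146 0.3050491  0.04816679]
[-0.21332685 -0.52074822 -4.47203431] 0.2441581133843713
[0.60515135 0.0288998  0.14072546] [ 1.79976254e+02 -7.48755459e-02  2.04438658e+01] [ 0.44048696 -0.12539641 -4.05417697] 19.1333
```

View pics/h2.png

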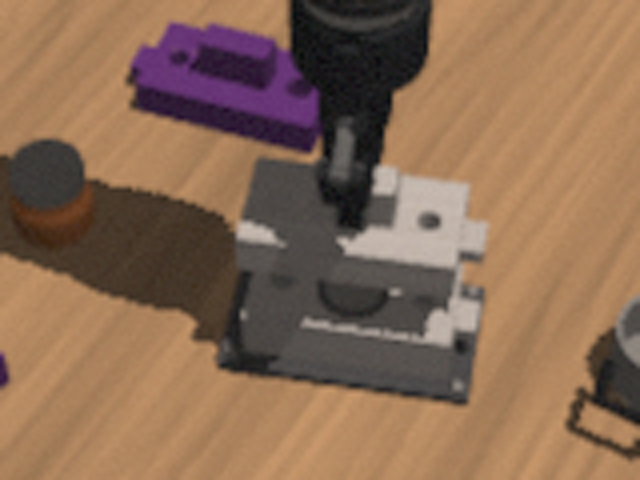

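The upper half is held level above the lower half, with its tab over the lower tab at (470,240) vs (460,310). I'll lower it by feel.

Run:
```python
from h import *
C=[.6047,.0289]
for z in(.122,.110,.101):
    s=robot.line_to([*C,z],velocity=.03,f_stop=7)
    print(z,s,robot.current_tool_pos(),np.round(robot.current_contact_force(),2),np.round(robot.current_torque(),2),robot.current_time_s())
    if s: break
```

```text
0.122 False [0.60468343 0.02927813 0.12182764] [ 0.63  0.81 -5.27] [ 0.22 -0.2  -0.01] 19.9333
0.11 False [0.60470582 0.0294214  0.10960265] [ 1.05  2.17 -6.23] [ 0.48 -0.37 -0.06] 20.4833
0.101 False [0.6048119  0.02926966 0.10058541] [ 2.15  2.4  -6.  ] [ 0.6  -0.57 -0.09] 20.9333
```

Run:
```python
from h import *
C=[.6051,.0293]
for z in(.098,.095,.092,.090,.088,.086,.084,.082):
    s=robot.line_to([*C,z],velocity=.02,f_stop=40);robot.pause(.3)
    f=robot.current_contact_force()
    print(z,s,np.round(robot.current_tool_pos(),4),np.round(f,2),np.round(robot.current_torque(),2),round(robot.current_finger_gap(),4),robot.current_time_s())
    if s or f[2]>22: break
```

```text
0.098 False [0.6051 0.0292 0.0982] [ 0.86  2.33 -1.35] [ 0.4  -0.11 -0.07] 0.247 21.5333
0.095 False [0.6052 0.0293 0.0961] [-2.54 -0.28  5.26] [ 0.43  0.53 -0.07] 0.2467 22.1333
0.092 False [0.6051 0.0292 0.0935] [-2.22  1.68  6.94] [ 0.34  0.74 -0.11] 0.246 22.7333
0.09 False [0.6051 0.0293 0.0922] [-4.3   2.31 11.38] [ 0.37  0.96 -0.03] 0.2426 23.2833
0.088 False [0.6051 0.0293 0.0921] [-8.22  0.84 18.77] [ 0.3   1.64 -0.05] 0.2466 23.8333
0.086 False [0.6051 0.0293 0.092 ] [-11.62  -0.3   28.35] [0.18 2.47 0.01] 0.248 24.3833
```

Run:
```python
from h import *
robot.pause(1)
print(np.round(robot.current_tool_pos(),4),np.round(robot.current_contact_force(),2),robot.current_eef_rot(),robot.current_finger_gap())
im=vision.grab_frame("scene");x,y=252,190
cv2.imwrite("pics/h3.png",cv2.resize(im[y-45:y+45,x-60:x+60,::-1],(800,600),interpolation=cv2.INTER_CUBIC))
```

```text
[0.605  0.0293 0.092 ] [-11.79  -0.64  27.22] [ 1.79917927e+02 -5.16666352e-02  2.04387174e+01] 0.2448639104922704
```

View pics/h3.png

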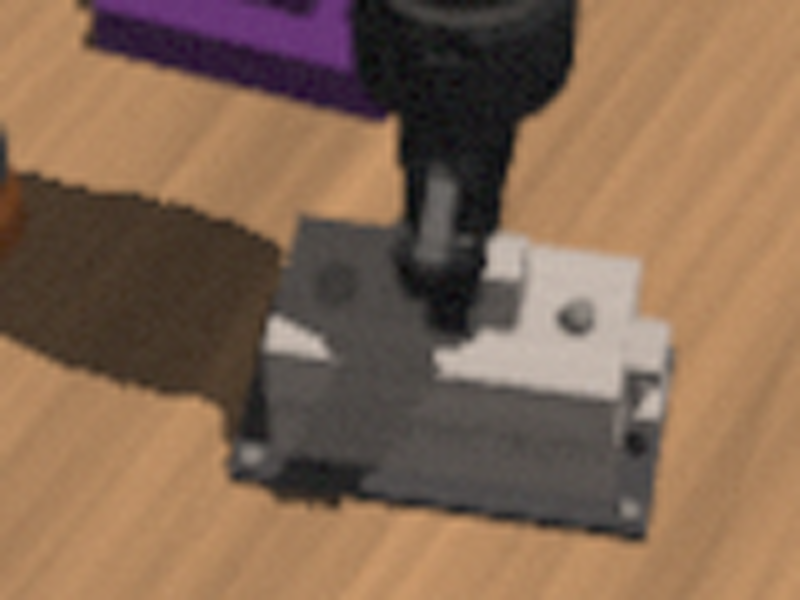

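The mould is closed with no visible seam gap. The dowel shows in the small hole at (577,315) and the tabs are stacked at (650,360). The tool height matches closed, and the push is steady at about 27 N.

```bash
python3 -c "
from station import workorder
print(workorder.close_job())"
```

```text
the job is handed in; nothing more can be done
None
```

The job is handed in: the dowel is fully home in the socket, and the upper half is on both dowels the matching way round and held pressed shut at about 27 N with no visible gap, after about 25 s on the robot's clock.

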